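# Hang the blender's locking ring on the drying arm

## Robot

A 7-joint arm with a two-finger parallel gripper is mounted at the origin on the work surface. World frame = base frame: x ahead of the robot, y to its left, z up, the work surface at z = 0. Lengths are in m, angles in rad, forces in N, time in s.
With the tool pointing down it reaches from about 0.4 to 0.85 m from the base axis. Payload 10.4 kg.
Tool frame: the origin (TCP) lies between the finger pads; the fingertips stand 8 mm ahead of it and the grasp point (between the pads) lies 11 mm behind it; z points along the fingers, x is the direction in which the jaws open and shut, and the axes are right-handed (so a half turn about z gives the same grasp; the last joint's range is limited). The gripper opens to 87 mm and grips with 3 to 60 N. Pads are 19 mm wide; open, the fingers measure 117 mm over their backs; the gripper's body (75 mm by 190 mm) begins 51 mm behind the grasp point.
Start: joints at [-1.253, 0.332, -0.065, 1.46, 0.022, 1.35, -0.088], TCP at [0.209, 0.589, 0.231] pointing down, gripper open.
Joint ranges: [-2.6, 2.6], [-0.5, 2.12], [-1.47, 1.34], [0.16, 2.42], [-1.27, 4.41], [0.06, 2.06], [-2.6, 2.6]. Speed limits (rad/s): [2.22, 2.22, 2.79, 2.79, 3.14, 3.14, 3.14].

## Interface

Orientations are given as a unit quaternion [x, y, z, w].
In Python, from bench import r, viewer gives the robot as it stands.
- The arm moves only by the tool apply_moves, never from a script. Its argument "increments" is a list of rows, each an object with "grip": the closure in counts, from 0 (fully open) to 255 (shut); "xyz": the shift along the tool's x, y, z in mm, a list of three; "rotation": the turn, a rotation vector about the tool's x, y, z in degrees, a list of three. A call has 1 to 5 rows; each row is the pose to reach, as a shift and turn from the pose measured when the call began, along the tool's axes at that moment; what a row does not reach only later rows make up. A row lasts 1/8 s, in which the tool goes at most 62.5 mm and 10.7 degrees, less where a joint would pass 70% of its speed; a pose out of reach is approached as far as the arm can. A call with a gripper value outside its range is refused whole. The fingers move at their own pace and stop on an object; "squeeze" is the grip in N (left out, the last holds). Time passes only in rows, so rows that repeat a pose let the fingers close. It gives the time, the measured TCP pose, the force and the opening at its end, in the units of the state.
- r.read_state(): the state, without advancing time (a new reading comes with each control period).
- viewer.camera(name): name is "scene" or "top" or "wrist"; returns a dict with "img" (420x560x3 uint8, blue, green, red), "range_z" (420x560 float32, m along the optical axis (not along the pixel's ray), 0 where there is no reading), "vertical_fov" (degrees; the focal length in pixels is half the picture's height over the tangent of half this angle, whatever the lens; pixels are square), "cx", "cy" (the principal point, pixels), "rvec" (rotation vector, rad) and "tvec" (3), from world to camera coordinates, as OpenCV has them. Camera axes: x right, y down, z forward; pixel columns grow to the right and rows downward; lengths in m; the calibration is good to about 2 mm. A picture is of the moment at which its call begins.
- r.close_job(): hands the job in, once; it reports no verdict.
The state is a dict: "time": time; "joint_positions": joint angles; "joint_vel": joint speeds; "joint_torque": joint torques, N m; "ee_pos": TCP position; "eef_rot": TCP orientation; "ft_force": force on the tool from outside, world axes, zero at the start; "torque": the same for the moment, N m; "width": finger opening in m.
Only numpy, scipy, OpenCV 4.12 (cv2) and the standard library are available. Lean on these libraries where they do the work, as an engineer would, in place of code of your own. Each camera call takes 0.05 s, during which the arm holds its last target.

## Task

Take the blender jar's locking ring, the open plastic hoop standing on edge in the wooden drying rack, hang it over the horizontal arm of the steel drying stand and push it along the arm until it stops fully home against the stand's upright plate. Leave it hanging there freely and squarely across the arm, and leave the lid and saucer standing in the rack and everything else on the counter where it is.

Things in the scene. Friction and masses are not known exactly. Their poses are not given: they have to be found in the camera images.
- ring: Locking ring: open grey plastic hoop, 130 mm outside, 98 mm inside diameter (wall 16 mm), 18 mm wide along its axis, about 90 g. Origin at the centre of the hole; y its axis, z up in the rack (top 65 mm above the origin). Stands on edge in one of the rack's slots. Pinch it across its width at the top; fingertips over 16 mm below its top stick into the hole and would meet the arm.
- rack: Fixed wooden rack, 150 (x) by 290 mm (y), origin at the centre of its underside. Three slots at y = -90, 0, +90 mm, each holding one thing on edge, axis along y, centre 81 mm above the counter. Each slot has four upright 8 mm pegs, at x = -52 and +52 mm, 15.5 mm to either side of the slot, tops 91 mm above the counter; two rails below stop rolling.
- stand: Fixed steel stand, origin at its underside's centre; base 130 (x) by 160 mm (y). Round arm, 12 mm thick, axis 190 mm above the counter at x = 0, along y; free end at y = -90 mm with a 20 mm ball. Upright plate 44 mm wide at the other end: face towards the free end at y = +54 mm, top at z = 191 mm. A ring hanging home against it has its centre at x = 0, y = +45, z = 147 mm.
- bar_tip (a point): The outermost point of the ball on the arm's free end, on the arm's axis; axes as the stand's.
- lid: Bystander: the blender's lid, a solid grey plastic disc, 130 mm in diameter and 18 mm thick, with a 12 mm boss in the middle of its -y face, standing in another slot. Origin at the disc's centre, y its axis.
- saucer: Bystander: white saucer, 130 mm in diameter, 18 mm deep, standing in the remaining slot. Origin at its centre, y its axis.
- blender: Fixed white blender motor base, 200 mm square, 187 mm high, a press button on it, its 200 mm high glass jar standing fixed beside it towards the robot (200 mm to -x, 80 mm to +y); origin at the centre of its underside.
- bowl: Bystander: stainless steel bowl, 150 mm across, 70 mm high; origin at the centre of its underside.
- gasket: Bystander: flat red gasket, 90 mm across, 6 mm thick, lying on the counter; origin at the centre of its underside.
- spoon: Bystander: wooden spoon, 250 mm long, lying on the counter along its x.
- screwdriver: Bystander: grey screwdriver, 200 mm long, lying on the counter along its x.
Not all that is in view belongs to the job. What is shaped like the ring but orange or red is not meant. Leave any green look-alike of the stand alone.

How it is judged:
On the way, in this order (a step that is already met when the one before it is completed fails the run):
1. the ring is lifted out of its slot (its centre more than 120 mm above the counter) (height (world z) of ring above 0.12 m), for 0.1 s.
2. the arm passes through the ring, past the ball (y of ring in the frame of stand between -0.06 and 0.05 m and x of ring in the frame of stand between -0.04 and 0.04 m and z of ring in the frame of stand between 0.139 and 0.235 m), for 0.1 s.
At the end, for the whole second after the job is handed in: The ring hangs at rest on the arm: in the stand's frame x within 20 mm of 0, y 39 to 50 mm (at most 6 mm short of the plate), z 139 to 155 mm, axis within 0.15 rad of the arm. Lid and saucer upright within 0.3 rad; all loose bystanders within 30 mm of their starts (x of ring in the frame of stand between -0.02 and 0.02 m and y of ring in the frame of stand between 0.039 and 0.05 m and z of ring in the frame of stand between 0.139 and 0.155 m and angle between the y axis of ring and the y axis of stand, either way round below 0.15 rad and linear speed of ring below 0.03 m/s and angular speed of ring below 0.3 rad/s and angle between each of lid, saucer's own y axis and vertical above 1.27 rad and distance of each of lid, saucer, bowl, gasket, spoon, screwdriver from where it was at the start of the episode below 0.03 m); the robot touches nothing.
It fails at once if a bystander (lid, saucer) is moved by more than 30 mm (distance of any of lid, saucer from where it was at the start of the episode above 0.03 m).
It fails at once if a bystander (bowl, gasket, spoon, screwdriver) is moved by more than 30 mm (distance of any of bowl, gasket, spoon, screwdriver from where it was at the start of the episode above 0.03 m).
It also fails if it takes over 48 s, if anything falls off the work surface, if the arm or the gripper's body presses on something with over 40 N, if the wrist force passes 120 N, or if a joint passes its speed limit or range.

## Working session

There is one attempt and no reset: what is moved stays moved. The work goes in short steps, Python scripts to look and compute and a tool call to move; the robot and the scene stay as the last step left them, time stands still between calls to the robot, and variables do not carry over. Pictures are saved under pics/ and viewed, and the job is handed in when it is done.

Besides the shell and the picture viewer there is one more tool, called after "Call:" as name(argument=value, ...) on one line, values as JSON. apply_moves: Moves the arm, as the interface text tells. Its arguments: {"type":"object","properties":{"increments":{"type":"array","items":{"type":"object","properties":{"grip":{"type":"number"},"xyz":{"type":"array","items":{"type":"number"}},"rotation":{"type":"array","items":{"type":"number"}}}}},"squeeze":{"type":"number"}},"required":["increments"]}

```bash
mkdir -p pics; ls
cat > h.py <<'E'
import numpy as np,cv2
from bench import r,viewer
from scipy.spatial.transform import Rotation as R
def cam(n):
    c=viewer.camera(n);h=c['img'].shape[0];c['f']=h/2/np.tan(np.radians(c['vertical_fov'])/2)
    c['R']=cv2.Rodrigues(np.array(c['rvec'],float))[0];c['t']=np.array(c['tvec'],float).ravel();c['C']=-c['R'].T@c['t'];return c
def ray(c,u,v):
    d=np.array([(u-c['cx'])/c['f'],(v-c['cy'])/c['f'],1.]);return c['C'],c['R'].T@d
def onz(c,u,v,z):
    o,d=ray(c,u,v);return o+d*(z-o[2])/d[2]
def proj(c,p):
    q=c['R']@np.array(p)+c['t'];return c['cx']+c['f']*q[0]/q[2],c['cy']+c['f']*q[1]/q[2]
def cloud(c):
    z=c['range_z'];v,u=np.mgrid[:z.shape[0],:z.shape[1]]
    P=np.stack([(u-c['cx'])/c['f']*z,(v-c['cy'])/c['f']*z,z],-1)
    P=(P-c['t'])@c['R'];P[z==0]=np.nan;return P
E
python3 - <<'E'
from h import *
import pickle
s=r.read_state();print(s)
for n in ['scene','top','wrist']:
    c=cam(n);cv2.imwrite(f'pics/{n}0.png',c['img']);pickle.dump(c,open(n+'0.pkl','wb'));print(n,c['f'],c['cx'],c['cy'],c['C'],(c['range_z']==0).mean())
E
```

```text
pics
{'time': 0.0, 'joint_positions': array([-1.25261504,  0.33290671, -0.06469537,  1.46095147,  0.02163994,
        1.34985449, -0.08848002]), 'joint_vel': array([-4.49744566e-04, -3.58865546e-05, -2.37515682e-03, -1.22656082e-03,
        8.05628477e-04,  1.34425369e-04, -1.59833688e-03]), 'joint_torque': array([ 6.29226470e-04, -6.23257327e+01,  2.47612823e-02, -3.89895988e+01,
       -6.13977271e-02,  3.98123183e-02,  1.06429079e-04]), 'ee_pos': array([0.20878687, 0.58870703, 0.22972731]), 'eef_rot': array([ 8.16755750e-01,  5.76983135e-01, -5.49684771e-04,  4.52091973e-04]), 'ft_force': array([-0.85627765, -0.22072051, -0.87805138]), 'torque': array([-0.06195281,  0.04454214,  0.02176258]), 'width': 0.0869694326201386}
scene 446.3590082504919 277.22774250500316 208.10044367733389 [1.27916858 0.17182299 1.09479872] 0.004068877551020408
top 382.1436908532849 277.4050836442914 206.0121324055525 [0.40263889 0.03929608 1.2011076 ] 0.004009353741496599
wrist 371.0823769506295 280.1151452197467 205.19376003090358 [0.13948939 0.6131521  0.38411629] 0.0040178571428571425
```

View pics/scene0.png

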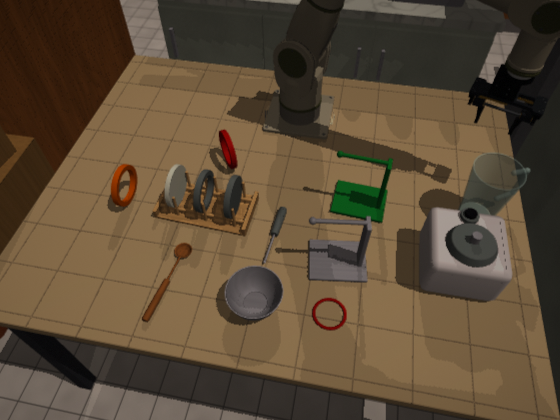

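View pics/top0.png

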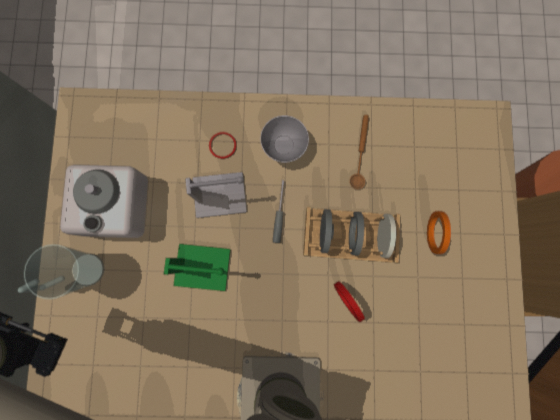

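View pics/wrist0.png

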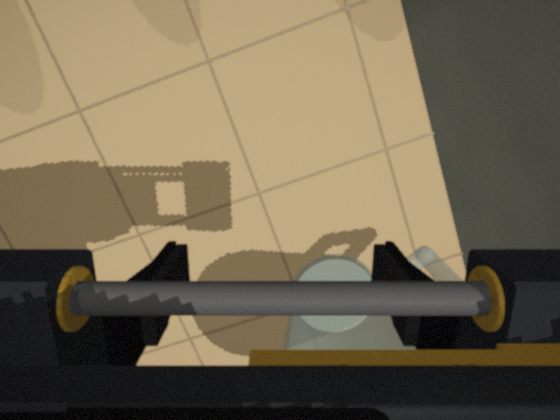

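Run:
```python
from h import *
a=cv2.imread('pics/scene0.png');b=cv2.imread('pics/top0.png')
A=cv2.resize(a[145:240,145:270],None,fx=4.8,fy=4.8,interpolation=2)
B=cv2.resize(b[190:280,290:410],None,fx=5,fy=5,interpolation=2)
A=cv2.convertScaleAbs(A,alpha=1.8,beta=20);B=cv2.convertScaleAbs(B,alpha=1.8,beta=20)
cv2.imwrite('pics/cropA.png',A);cv2.imwrite('pics/cropB.png',B)
```

```text
(no output)
```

View pics/cropA.png

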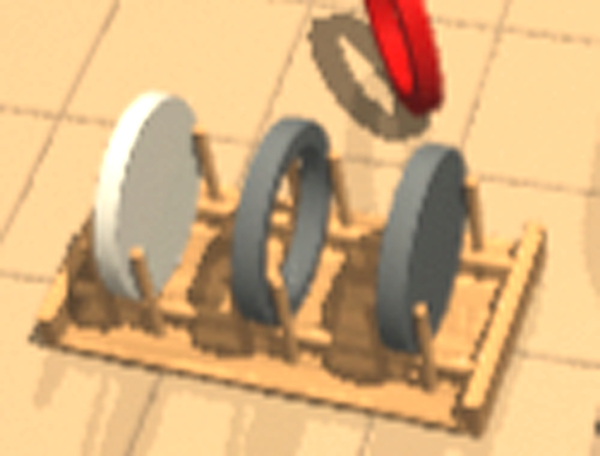

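View pics/cropB.png

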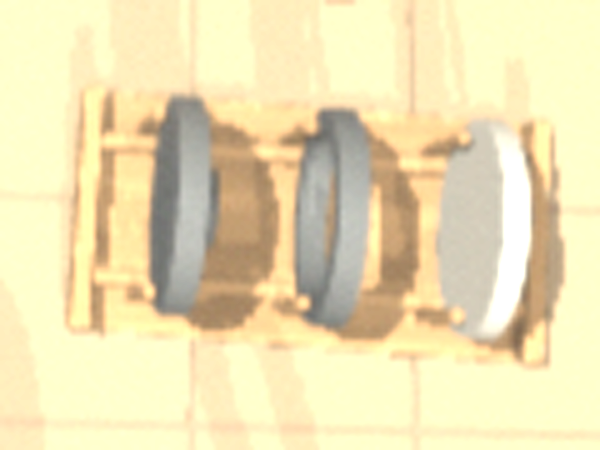

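Candidates in the scene view: grey open hoop in the middle slot (204,193); grey solid lid (234,197); white saucer (178,187); orange hoop (124,185); red hoop (228,149); red gasket (329,313). In the crop only the middle one is grey with an open hole, so that is the ring. The steel stand is at (340,250) and the green one (360,190) is a decoy.

```bash
cat > meas.py <<'E'
from h import *
import pickle
for n in ['scene','top']:
    c=pickle.load(open(n+'0.pkl','rb'));P=cloud(c);hsv=cv2.cvtColor(c['img'],cv2.COLOR_BGR2HSV)
    gray=(hsv[...,1]<90)
    def sel(x0,x1,y0,y1,z0,z1,g=None):
        m=(P[...,0]>x0)&(P[...,0]<x1)&(P[...,1]>y0)&(P[...,1]<y1)&(P[...,2]>z0)&(P[...,2]<z1)
        if g is not None:m&=g
        return m
    print(n)
    t=P[...,2]; print('table z', np.nanmedian(P[sel(.3,.8,-.5,.3,-.02,.02)][:,2]))
    for nm,b in dict(ringtop=(.4,.65,-.25,-.17,.125,.16),lidtop=(.4,.65,-.15,-.08,.125,.16),saucertop=(.4,.65,-.34,-.26,.125,.16)).items():
        Q=P[sel(*b)]
        if len(Q)>4: print(nm,len(Q),Q.mean(0).round(4),Q.max(0).round(4),Q.min(0).round(4))
    m=sel(.5,.85,.05,.45,.15,.22);Q=P[m];print('stand high',len(Q),Q.min(0),Q.max(0))
    # arm fit
    lab=cv2.connectedComponents(m.astype(np.uint8))
    for i in range(1,lab[0]):
        k=lab[1]==i
        if k.sum()>15:
            Q=P[k];vv,uu=np.where(k);print('comp',k.sum(),Q.mean(0).round(3),Q.min(0).round(3),Q.max(0).round(3),uu.min(),uu.max(),vv.min(),vv.max())
    for z0,z1 in [(.125,.15),(.09,.16)]:
        m=sel(.4,.65,-.35,-.05,z0,z1).astype(np.uint8);nl,l=cv2.connectedComponents(m)
        for i in range(1,nl):
            k=l==i
            if k.sum()>15:
                Q=P[k];q=Q[:,:2]-Q[:,:2].mean(0);w=np.linalg.svd(q,full_matrices=0)[2][0];print(z0,'rk',k.sum(),Q.mean(0).round(3),Q.min(0).round(3),Q.max(0).round(3),'dir',np.degrees(np.arctan2(w[1],w[0])).round(1))
E
python3 meas.py
```

```text
scene
table z 0.0020107368856469056
ringtop 196 [ 0.4973 -0.207   0.1389] [ 0.5389 -0.1971  0.1486] [ 0.4434 -0.2197  0.1252]
lidtop 201 [ 0.502  -0.1173  0.1386] [ 0.5417 -0.1076  0.1496] [ 0.4443 -0.1306  0.1256]
saucertop 185 [ 0.4911 -0.2958  0.1374] [ 0.5336 -0.2872  0.1518] [ 0.4373 -0.3083  0.125 ]
stand high 430 [0.57248077 0.11848328 0.15077356] [0.62538134 0.27483254 0.20230832]
comp 430 [0.607 0.213 0.19 ] [0.572 0.118 0.151] [0.625 0.275 0.202] 309 371 216 240
0.125 rk 183 [ 0.491 -0.296  0.137] [ 0.437 -0.308  0.125] [ 0.534 -0.287  0.15 ] dir -5.3
0.125 rk 196 [ 0.497 -0.207  0.139] [ 0.443 -0.22   0.125] [ 0.539 -0.197  0.149] dir -4.8
0.125 rk 200 [ 0.502 -0.117  0.139] [ 0.444 -0.131  0.126] [ 0.541 -0.108  0.15 ] dir -4.7
0.09 rk 431 [ 0.494 -0.294  0.12 ] [ 0.422 -0.32   0.09 ] [ 0.548 -0.278  0.152] dir -5.6
0.09 rk 323 [ 0.505 -0.207  0.127] [ 0.426 -0.228  0.09 ] [ 0.553 -0.195  0.149] dir -5.4
0.09 rk 405 [ 0.507 -0.116  0.123] [ 0.433 -0.142  0.09 ] [ 0.559 -0.097  0.15 ] dir -6.8
top
table z 5.053903949207007e-05
ringtop 227 [ 0.4849 -0.2095  0.138 ] [ 0.5325
[... 243 characters left out ...]
57169607 0.11704709 0.15374773] [0.62096586 0.27067735 0.20127156]
comp 363 [0.6   0.209 0.19 ] [0.572 0.117 0.154] [0.621 0.271 0.201] 186 243 177 196
0.125 rk 223 [ 0.489 -0.12   0.138] [ 0.445 -0.131  0.125] [ 0.536 -0.11   0.147] dir 177.2
0.125 rk 227 [ 0.485 -0.209  0.138] [ 0.439 -0.221  0.125] [ 0.533 -0.2    0.147] dir 177.5
0.125 rk 210 [ 0.481 -0.3    0.137] [ 0.436 -0.31   0.125] [ 0.526 -0.291  0.148] dir 176.9
0.09 rk 383 [ 0.488 -0.12   0.125] [ 0.429 -0.142  0.091] [ 0.555 -0.109  0.147] dir 177.2
0.09 rk 327 [ 0.482 -0.209  0.13 ] [ 0.423 -0.231  0.09 ] [ 0.548 -0.199  0.147] dir 177.2
0.09 rk 423 [ 0.479 -0.298  0.122] [ 0.419 -0.322  0.09 ] [ 0.545 -0.289  0.148] dir 177.3
```

Run:
```python
from h import *
a=cv2.imread('pics/scene0.png');b=cv2.imread('pics/top0.png')
A=cv2.resize(a[205:290,300:380],None,fx=6,fy=6,interpolation=2)
B=cv2.resize(b[165:225,180:285],None,fx=6,fy=6,interpolation=2)
cv2.imwrite('pics/cropC.png',cv2.convertScaleAbs(A,alpha=1.8,beta=20));cv2.imwrite('pics/cropD.png',cv2.convertScaleAbs(B,alpha=1.8,beta=20))
```

```text
(no output)
```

View pics/cropC.png

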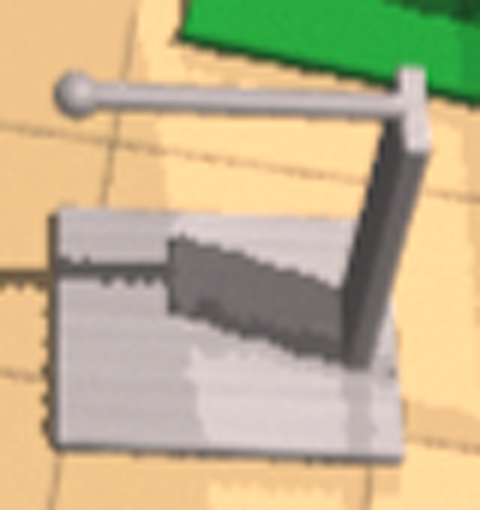

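View pics/cropD.png

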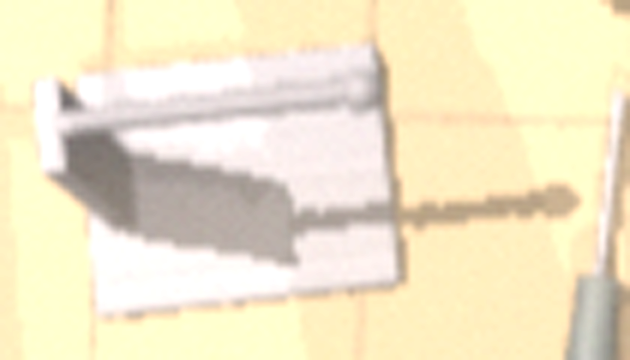

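Run:
```python
from h import *
import pickle
D={}
for n in ['scene','top']:
    c=pickle.load(open(n+'0.pkl','rb'));D[n]=c;P=cloud(c)
    m=(P[...,0]>.55)&(P[...,0]<.66)&(P[...,1]>.135)&(P[...,1]<.24)&(P[...,2]>.17)&(P[...,2]<.21)
    Q=P[m];k=np.polyfit(Q[:,1],Q[:,0],1);print(n,m.sum(),'arm yaw',np.degrees(-np.arctan(k[0])),'x at y=.12',np.polyval(k,.12),'x at .25',np.polyval(k,.25),'z max',np.percentile(Q[:,2],[50,95]))
    # pixel centre line of the arm
    v,u=np.where(m);print(' px',[(x,v[u==x].mean().round(1)) for x in range(u.min(),u.max()+1,8) if (u==x).any()])
    m=(P[...,0]>.55)&(P[...,0]<.66)&(P[...,1]>.105)&(P[...,1]<.30)&(P[...,2]>.07)
    v,u=np.where(m);print(' ball end px',u.min() if n=='scene' else u.max(), 'y range',P[m][:,1].min(),P[m][:,1].max())
    # plate: points z .05-.18
    m=(P[...,0]>.52)&(P[...,0]<.68)&(P[...,1]>.2)&(P[...,1]<.32)&(P[...,2]>.03)&(P[...,2]<.17)
    Q=P[m];A=np.c_[Q[:,0],Q[:,2],np.ones(len(Q))]
    k=np.linalg.lstsq(A,Q[:,1],rcond=None)[0];res=Q[:,1]-A@k;g=abs(res)<.004
    k=np.linalg.lstsq(A[g],Q[g,1],rcond=None)[0];print(' plate',m.sum(),g.sum(),k,'x',Q[:,0].min(),Q[:,0].max(),'y at x=.6',k@[.6,.19,1])
    # base plate
    m=(P[...,0]>.5)&(P[...,0]<.72)&(P[...,1]>.08)&(P[...,1]<.34)&(P[...,2]>.006)&(P[...,2]<.03)
    hs=cv2.cvtColor(c['img'],cv2.COLOR_BGR2HSV);m&=hs[...,1]<80
    Q=P[m];r_=cv2.minAreaRect((Q[:,:2]*1000).astype(np.float32));print(' base',m.sum(),r_,np.median(Q[:,2]))
    # ball: triang later
def tri(p):
    A=[];b=[]
    for n,(u,v) in p.items():
        o,d=ray(D[n],u,v);d/=np.linalg.norm(d);M=np.eye(3)-d@d.T if 0 else np.eye(3)-np.outer(d,d);A.append(M);b.append(M@o)
    x=np.linalg.lstsq(np.vstack(A),np.hstack(b),rcond=None)[0];print(x,[np.linalg.norm(a@x-q) for a,q in zip(A,b)]);return x
# ball centre from crops (scene crop origin 300,205 x6 ; top 180,165 x6)
tri(dict(scene=(300+76/6,205+94/6),top=(180+365/6,165+88/6)))
```

```text
scene 204 arm yaw 8.043683924880847 x at y=.12 0.6179932806137113 x at .25 0.5996218878640811 z max [0.19524671 0.19868618]
 px [(316, np.float64(221.0)), (324, np.float64(221.0)), (332, np.float64(221.5)), (340, np.float64(222.0)), (348, np.float64(222.0)), (356, np.float64(222.5))]
 ball end px 309 y range 0.11848327756696189 0.27483253751333153
 plate 247 200 [0.27475501 0.00112539 0.0975281 ] x 0.5768592128026051 0.6198641875261751 y at x=.6 0.26259492934492845
 base 2144 ((604.0790405273438, 206.77215576171875), (133.34555053710938, 158.69985961914062), 8.311147689819336) 0.01294843467973759
top 178 arm yaw 7.831515030116335 x at y=.12 0.6132277189313764 x at .25 0.5953470814668788 z max [0.19378447 0.19708767]
 px [(197, np.float64(184.5)), (205, np.float64(184.0)), (213, np.float64(183.0)), (221, np.float64(182.0)), (229, np.float64(181.5))]
 ball end px 243 y range 0.11704708935770644 0.27067734860649084
 plate 134 122 [0.08594895 0.00354192 0.20740982] x 0.5709265273721138 0.6145119732532281 y at x=.6 0.259652152298059
 base 1691 ((601.9783325195312, 204.7197265625), (130.49090576171875, 159.4436798095703), 7.898874759674072) 0.010997325555199094
[0.61415364 0.12577441 0.19056086] [np.float64(0.002482291724314096), np.float64(0.00248229172431402)]
```

```bash
cat > go.py <<'E'
import sys
from h import *
# targets: x,y,z,yaw(deg of tool x), tool down
s=r.read_state();p=np.array(s['ee_pos']);q=R.from_quat(s['eef_rot'])
print('t',s['time'],'pos',p.round(4),'yaw',np.degrees(np.arctan2(*q.as_matrix()[[1,0],0])).round(2),'w',round(s['width'],4),'F',np.round(s['ft_force'],1),'j',np.round(s['joint_positions'],2))
for a in sys.argv[1:]:
    x,y,z,w=map(float,a.split(','));w=np.radians(w)
    T=R.from_matrix(np.array([[np.cos(w),np.sin(w),0],[np.sin(w),-np.cos(w),0],[0,0,-1]]))
    print(a,'xyz',(q.inv().apply(np.array([x,y,z])-p)*1000).round(1),'rot',np.degrees((q.inv()*T).as_rotvec()).round(2))
E
python3 go.py .24,.56,.32,75 .36,.42,.34,80 .45,.25,.34,87 .45,.1,.34,87 .48,-.1,.32,87  .4875,-.2085,.23,87
```

```text
t 0.15 pos [0.2087 0.5888 0.23  ] yaw 70.48 w 0.0871 F [-0.4 -0.2  0.4] j [-1.25  0.33 -0.06  1.46  0.02  1.35 -0.09]
.24,.56,.32,75 xyz [-16.8  39.1 -90. ] rot [-0.    0.06 -4.52]
.36,.42,.34,80 xyz [-108.7  199.  -109.9] rot [-0.01  0.06 -9.52]
.45,.25,.34,87 xyz [-238.8  340.6 -109.8] rot [-1.000e-02  6.000e-02 -1.652e+01]
.45,.1,.34,87 xyz [-380.2  390.7 -109.6] rot [-1.000e-02  6.000e-02 -1.652e+01]
.48,-.1,.32,87 xyz [-558.6  485.8  -89.5] rot [-1.000e-02  6.000e-02 -1.652e+01]
.4875,-.2085,.23,87 xyz [-6.583e+02  5.292e+02  6.000e-01] rot [-1.000e-02  6.000e-02 -1.652e+01]
```

Call:
apply_moves(increments=[{"grip":0,"xyz":[0,5,-60],"rotation":[0,0,-2]},{"grip":0,"xyz":[-15,38,-105],"rotation":[0,0,-5]},{"grip":0,"xyz":[-45,90,-110],"rotation":[0,0,-9]},{"grip":0,"xyz":[-75,140,-110],"rotation":[0,0,-13]},{"grip":0,"xyz":[-108,195,-110],"rotation":[0,0,-16.5]}])

```text
time: 0.78
ee_pos: [0.3563, 0.4217, 0.34]
eef_rot: [0.725, 0.689, -0.0, 0.0]
ft_force: [1.2, 0.4, -0.1]
width: 0.0869
```

```bash
python3 go.py .36,.42,.34,87 .45,.25,.34,87 .45,.1,.34,87 .48,-.1,.32,87  .4875,-.2085,.23,87
```

```text
t 0.775 pos [0.3563 0.4217 0.34  ] yaw 87.13 w 0.0869 F [ 1.2  0.4 -0.1] j [-0.98  0.14  0.03  1.47 -0.    1.53  0.57]
.36,.42,.34,87 xyz [-1.5  3.8 -0. ] rot [-0.02  0.06  0.13]
.45,.25,.34,87 xyz [-1.668e+02  1.022e+02  1.000e-01] rot [-0.02  0.06  0.13]
.45,.1,.34,87 xyz [-3.166e+02  1.097e+02  2.000e-01] rot [-0.02  0.06  0.13]
.48,-.1,.32,87 xyz [-514.9  149.7   20.4] rot [-0.02  0.06  0.13]
.4875,-.2085,.23,87 xyz [-622.8  162.6  110.5] rot [-0.02  0.06  0.13]
```

Call:
apply_moves(increments=[{"grip":0,"xyz":[-45,35,0]},{"grip":0,"xyz":[-95,70,0]},{"grip":0,"xyz":[-150,95,0]},{"grip":0,"xyz":[-210,104,0]},{"grip":0,"xyz":[-270,108,0]}])

```text
$.increments[0]: bad value
```

```bash
python3 go.py  .45,.0,.34,87 .47,-.1,.32,87  .4875,-.2085,.26,87
```

```text
t 0.775 pos [0.3563 0.4217 0.34  ] yaw 87.13 w 0.0869 F [ 1.2  0.4 -0.1] j [-0.98  0.14  0.03  1.47 -0.    1.53  0.57]
.45,.0,.34,87 xyz [-4.165e+02  1.147e+02  3.000e-01] rot [-0.02  0.06  0.13]
.47,-.1,.32,87 xyz [-515.4  139.7   20.4] rot [-0.02  0.06  0.13]
.4875,-.2085,.26,87 xyz [-622.8  162.6   80.5] rot [-0.02  0.06  0.13]
```

Rotation is required in every row.

Call:
apply_moves(increments=[{"grip":0,"xyz":[-45,35,0],"rotation":[0,0,0]},{"grip":0,"xyz":[-95,70,0],"rotation":[0,0,0]},{"grip":0,"xyz":[-150,95,0],"rotation":[0,0,0]},{"grip":0,"xyz":[-210,104,0],"rotation":[0,0,0]},{"grip":0,"xyz":[-270,108,0],"rotation":[0,0,0]}])

```text
time: 1.4
ee_pos: [0.4507, 0.1444, 0.3399]
eef_rot: [0.725, 0.689, -0.001, 0.0]
ft_force: [0.6, -0.1, -0.3]
width: 0.0871
```

```bash
python3 go.py  .45,.0,.34,87 .47,-.1,.32,87  .4875,-.2085,.26,87
```

```text
t 1.4 pos [0.4507 0.1444 0.3399] yaw 87.09 w 0.0871 F [ 0.6 -0.1 -0.3] j [-0.68 -0.06  0.26  1.67  0.02  1.53  1.1 ]
.45,.0,.34,87 xyz [-144.2    6.6    0. ] rot [-0.04  0.07  0.09]
.47,-.1,.32,87 xyz [-243.1   31.7   20.2] rot [-0.04  0.07  0.09]
.4875,-.2085,.26,87 xyz [-350.4   54.7   80.3] rot [-0.04  0.07  0.09]
```

Call:
apply_moves(increments=[{"grip":0,"xyz":[-60,5,0],"rotation":[0,0,0]},{"grip":0,"xyz":[-120,12,0],"rotation":[0,0,0]},{"grip":0,"xyz":[-180,22,0],"rotation":[0,0,0]},{"grip":0,"xyz":[-240,32,10],"rotation":[0,0,0]},{"grip":0,"xyz":[-295,44,25],"rotation":[0,0,0]}])

```text
time: 2.02
ee_pos: [0.4795, -0.1547, 0.3154]
eef_rot: [0.725, 0.689, 0.0, 0.001]
ft_force: [1.1, 0.5, -0.8]
width: 0.0872
```

```bash
python3 go.py .4875,-.2085,.26,87
python3 - <<'E'
from h import *
import pickle
c=cam('wrist');cv2.imwrite('pics/w1.png',c['img']);pickle.dump(c,open('w1.pkl','wb'));print(c['C'])
print(proj(c,[.4875,-.2085,.146]))
E
```

```text
t 2.025 pos [ 0.4795 -0.1547  0.3154] yaw 87.07 w 0.0872 F [ 1.1  0.5 -0.8] j [-0.4   0.    0.63  1.67 -0.    1.47  1.75]
.4875,-.2085,.26,87 xyz [-53.3  10.7  55.4] rot [0.05 0.05 0.07]
[ 0.40590516 -0.15117771  0.46957293]
(np.float64(221.17214445786993), np.float64(198.72473686187627))
```

View pics/w1.png

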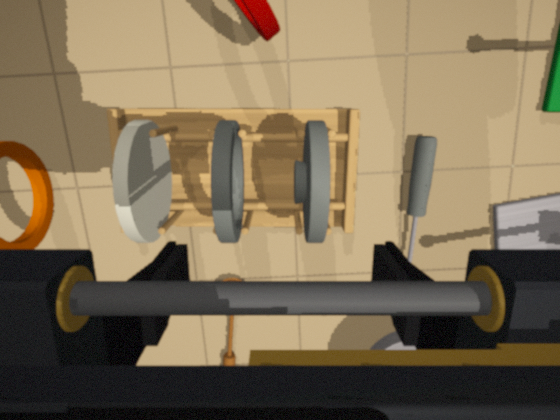

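Run:
```python
from h import *
import pickle
c=pickle.load(open('w1.pkl','rb'));P=cloud(c);S=pickle.load(open('w1.pkl','rb'))
z=P[...,2]
for lo,hi in [(.09,.15),(.125,.15),(.138,.152)]:
    m=(P[...,0]>.4)&(P[...,0]<.57)&(P[...,1]>-.24)&(P[...,1]<-.18)&(z>lo)&(z<hi);Q=P[m]
    w=np.linalg.svd(Q[:,:2]-Q[:,:2].mean(0),full_matrices=0)[2][0]
    print(lo,m.sum(),Q.mean(0).round(4),Q.min(0).round(4),Q.max(0).round(4),np.degrees(np.arctan2(w[1],w[0])))
u0=cv2.convertScaleAbs(cv2.resize(c['img'][100:260,180:350],None,fx=4,fy=3.7),alpha=1.6,beta=15)
q=proj(c,[.4875,-.2085,.146]);cv2.circle(u0,(int((q[0]-180)*4),int((q[1]-100)*3.7)),5,(0,0,255),2);cv2.imwrite('pics/w1c.png',u0)
# camera z tilt
print(c['R'][2])
# ring circle fit in (x,z) of outer points: ring left/right extreme pixel rays at z .081
t=pickle.load(open('top0.pkl','rb'));Pt=cloud(t)
for nm,PP in (('w',P),('t',Pt)):
    m=(PP[...,0]>.4)&(PP[...,0]<.57)&(PP[...,1]>-.24)&(PP[...,1]<-.18)&(PP[...,2]>.085)&(PP[...,2]<.16);Q=PP[m]
    a=Q[:,0]*np.cos(.05)-(Q[:,1]+.2085)*np.sin(.05)
    for _ in range(1):
        from scipy.optimize import least_squares
        f=lambda p:np.hypot(a-p[0],Q[:,2]-p[1])-.065
        k=None
        s=least_squares(lambda p:f(p),[.487,.081],loss='cauchy',f_scale=.0015);print(nm,s.x,np.mean(abs(f(s.x))<.003))
```

```text
0.09 2743 [ 0.4754 -0.2071  0.1307] [ 0.4223 -0.2303  0.09  ] [ 0.5487 -0.1869  0.1475] -2.156294956724868
0.125 2006 [ 0.4813 -0.2079  0.1387] [ 0.4386 -0.2197  0.125 ] [ 0.5331 -0.1978  0.1475] -2.671495860000257
0.138 1246 [ 0.4845 -0.2086  0.1427] [ 0.4551 -0.2192  0.138 ] [ 0.5177 -0.199   0.1475] -2.7437719896333013
[ 0.26884578 -0.01365693 -0.96308641]
w [0.48565734 0.07992865] 0.8459622909996443
t [0.48561478 0.07889503] 0.7635327635327636
```

View pics/w1c.png

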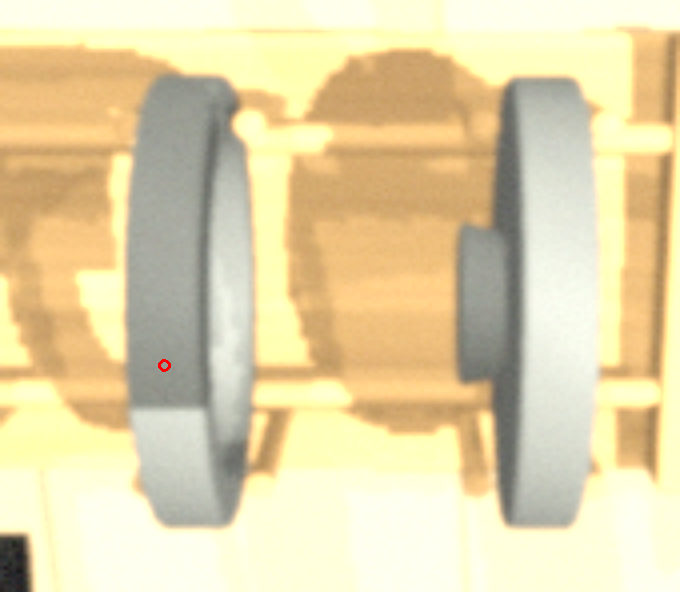

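The close wrist view shows the open hoop in the middle slot (228,182) and the bossed lid to its right. Wrist, top and scene views agree: ring top ≈ (0.486, -0.2087, 0.146), within 2 mm of the text's height, yaw -2.7°. Descending now.

```bash
python3 go.py .486,-.2087,.2,87.3 .486,-.2087,.141,87.3
```

```text
t 2.075 pos [ 0.4782 -0.1621  0.3133] yaw 86.65 w 0.0869 F [-3.6 -4.4 -2.6] j [-0.4   0.01  0.64  1.67 -0.    1.47  1.76]
.486,-.2087,.2,87.3 xyz [-45.6  10.6 113.5] rot [-0.07  0.23 -0.65]
.486,-.2087,.141,87.3 xyz [-45.4  10.7 172.5] rot [-0.07  0.23 -0.65]
```

Call:
apply_moves(increments=[{"grip":0,"xyz":[-40,10,40],"rotation":[0,0,-0.5]},{"grip":0,"xyz":[-46,10.5,80],"rotation":[0,0,-0.6]},{"grip":0,"xyz":[-46,10.5,113],"rotation":[0,0,-0.6]},{"grip":0,"xyz":[-46,10.5,113],"rotation":[0,0,-0.6]}])

```text
time: 2.58
ee_pos: [0.4844, -0.2085, 0.1986]
eef_rot: [0.724, 0.69, -0.003, -0.001]
ft_force: [0.0, 0.1, 0.2]
width: 0.087
```

```bash
python3 go.py .486,-.2087,.141,87.3
python3 - <<'E'
from h import *
c=cam('wrist');cv2.imwrite('pics/w2.png',c['img']);P=cloud(c);z=P[...,2]
m=(P[...,0]>.4)&(P[...,0]<.57)&(P[...,1]>-.24)&(P[...,1]<-.18)&(z>.138)&(z<.15);Q=P[m];print(m.sum(),Q.mean(0),Q.min(0),Q.max(0))
E
python3 go.py .486,-.2087,.141,87.3
```

```text
t 2.575 pos [ 0.4844 -0.2085  0.1986] yaw 87.24 w 0.087 F [0.  0.1 0.2] j [-0.31  0.15  0.7   1.79 -0.1   1.24  1.93]
.486,-.2087,.141,87.3 xyz [ 0.1  1.9 57.6] rot [-0.33  0.21 -0.06]
2714 [ 0.48339239 -0.20924076  0.1427943 ] [ 0.45445652 -0.21935113  0.13800496] [ 0.51692709 -0.19938394  0.14692236]
t 2.625 pos [ 0.4855 -0.2088  0.2005] yaw 87.25 w 0.087 F [0.1 0.1 0.4] j [-0.31  0.15  0.7   1.79 -0.1   1.24  1.93]
.486,-.2087,.141,87.3 xyz [ 0.4  0.7 59.5] rot [-0.17  0.23 -0.05]
```

View pics/w2.png

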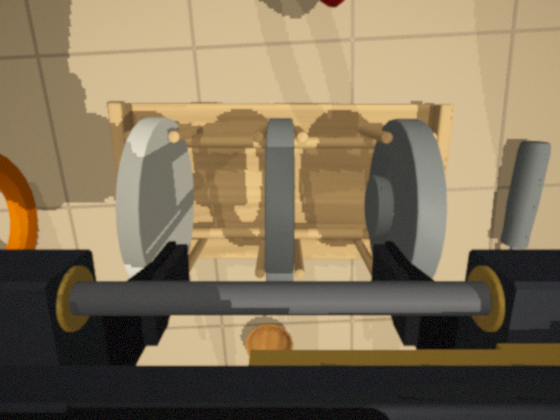

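The ring (280,200) is centred between the jaws; neighbours are clear. Descend and close.

Call:
apply_moves(increments=[{"grip":0,"xyz":[0,1,30],"rotation":[0,0,0]},{"grip":0,"xyz":[0,1,55],"rotation":[0,0,0]},{"grip":0,"xyz":[0,1,60],"rotation":[0,0,0]},{"grip":0,"xyz":[0,1,60],"rotation":[0,0,0]}], squeeze=25)

```text
time: 3.12
ee_pos: [0.4871, -0.2092, 0.1419]
eef_rot: [0.724, 0.69, -0.002, 0.001]
ft_force: [0.5, -1.0, 0.3]
width: 0.087
```

```bash
python3 go.py .486,-.2087,.141,87.3
```

```text
t 3.125 pos [ 0.4871 -0.2092  0.1419] yaw 87.27 w 0.087 F [ 0.5 -1.   0.3] j [-0.29  0.22  0.69  1.86 -0.15  1.12  1.97]
.486,-.2087,.141,87.3 xyz [ 0.5 -1.1  0.9] rot [-0.08  0.24 -0.03]
```

Call:
apply_moves(increments=[{"grip":255,"xyz":[0.5,-1,1],"rotation":[0,0,0]},{"grip":255,"xyz":[0.5,-1,1],"rotation":[0,0,0]},{"grip":255,"xyz":[0.5,-1,1],"rotation":[0,0,0]},{"grip":255,"xyz":[0.5,-1,1],"rotation":[0,0,0]},{"grip":255,"xyz":[0.5,-1,1],"rotation":[0,0,0]}])

```text
time: 3.75
ee_pos: [0.486, -0.2087, 0.1408]
eef_rot: [0.724, 0.69, -0.002, 0.001]
ft_force: [0.6, -0.6, -0.3]
width: 0.0451
```

```bash
python3 go.py .486,-.2087,.141,87.3
```

```text
t 3.75 pos [ 0.486  -0.2087  0.1408] yaw 87.27 w 0.0451 F [ 0.6 -0.6 -0.3] j [-0.29  0.22  0.69  1.86 -0.15  1.12  1.97]
.486,-.2087,.141,87.3 xyz [ 0.  -0.  -0.2] rot [-0.08  0.24 -0.04]
```

Fingers are slow (still 45 mm); continue closing.

Call:
apply_moves(increments=[{"grip":255,"xyz":[0,0,0],"rotation":[0,0,0]},{"grip":255,"xyz":[0,0,0],"rotation":[0,0,0]},{"grip":255,"xyz":[0,0,0],"rotation":[0,0,0]},{"grip":255,"xyz":[0,0,0],"rotation":[0,0,0]},{"grip":255,"xyz":[0,0,0],"rotation":[0,0,0]}])

```text
time: 4.38
ee_pos: [0.4861, -0.2087, 0.1408]
eef_rot: [0.724, 0.69, -0.002, 0.001]
ft_force: [0.5, -0.2, -0.7]
width: 0.0176
```

Call:
apply_moves(increments=[{"grip":255,"xyz":[0,0,0],"rotation":[0,0,0]},{"grip":255,"xyz":[0,0,-8],"rotation":[0,0,0]},{"grip":255,"xyz":[0,0,-20],"rotation":[0,0,0]},{"grip":255,"xyz":[0,0,-20],"rotation":[0,0,0]}])

```text
time: 4.88
ee_pos: [0.4868, -0.2089, 0.1622]
eef_rot: [0.724, 0.69, -0.001, 0.002]
ft_force: [0.3, 0.0, -1.9]
width: 0.0177
```

```bash
python3 go.py .486,-.2087,.30,87.3
python3 - <<'E'
from h import *
c=cam('wrist');cv2.imwrite('pics/w3.png',c['img'])
c=cam('scene');cv2.imwrite('pics/s3.png',cv2.resize(c['img'][140:250,140:280],None,fx=4.5,fy=4.5))
E
```

```text
t 4.875 pos [ 0.4868 -0.2089  0.1622] yaw 87.27 w 0.0177 F [ 0.3  0.  -1.9] j [-0.3   0.19  0.69  1.84 -0.13  1.16  1.96]
.486,-.2087,.30,87.3 xyz [  -0.5   -0.7 -137.8] rot [ 0.04  0.25 -0.03]
```

View pics/w3.png

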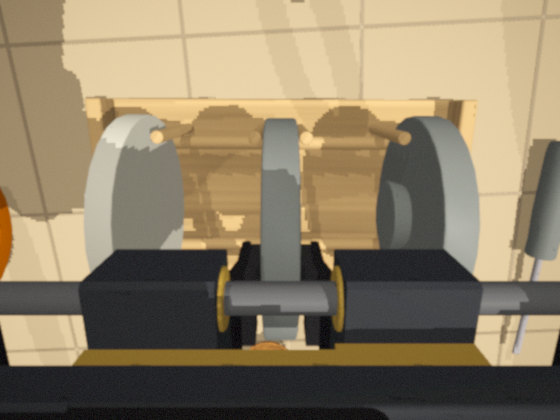

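View pics/s3.png

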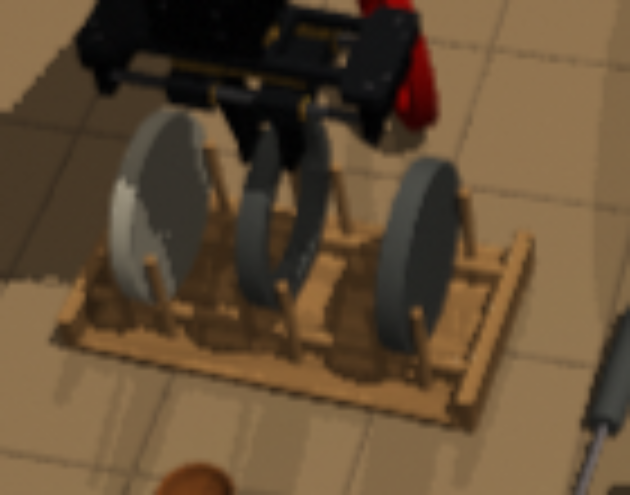

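Ring is held (17.7 mm) and moves with the gripper; neighbours stay put. Lift and carry.

Call:
apply_moves(increments=[{"grip":255,"xyz":[0,0,-35],"rotation":[0,0,0]},{"grip":255,"xyz":[0,0,-80],"rotation":[0,0,0]},{"grip":255,"xyz":[0,0,-130],"rotation":[0,0,0]},{"grip":255,"xyz":[0,0,-175],"rotation":[0,0,0]},{"grip":255,"xyz":[0,0,-190],"rotation":[0,0,0]}])

```text
time: 5.6
ee_pos: [0.487, -0.2081, 0.3533]
eef_rot: [0.724, 0.69, -0.001, 0.002]
ft_force: [0.2, -0.6, -1.2]
width: 0.0178
```

```bash
python3 go.py .486,-.2087,.35,87.3 .623,.05,.35,98
```

```text
t 5.6 pos [ 0.487  -0.2081  0.3533] yaw 87.27 w 0.0178 F [ 0.2 -0.6 -1.2] j [-0.34  0.07  0.71  1.54 -0.04  1.55  1.89]
.486,-.2087,.35,87.3 xyz [-0.6 -1.   3.3] rot [ 0.13  0.25 -0.03]
.623,.05,.35,98 xyz [264.3 123.6   2.4] rot [  0.1    0.26 -10.73]
```

Call:
apply_moves(increments=[{"grip":255,"xyz":[40,18,0],"rotation":[0,0,-2]},{"grip":255,"xyz":[90,42,0],"rotation":[0,0,-4]},{"grip":255,"xyz":[140,66,0],"rotation":[0,0,-6]},{"grip":255,"xyz":[190,90,0],"rotation":[0,0,-8]},{"grip":255,"xyz":[230,108,0],"rotation":[0,0,-10]}])

```text
time: 6.22
ee_pos: [0.6062, 0.019, 0.3506]
eef_rot: [0.66, 0.751, -0.002, 0.001]
ft_force: [-0.0, -0.7, -1.0]
width: 0.0177
```

```bash
python3 go.py .623,.05,.35,98 .623,.05,.23,98
```

```text
t 6.225 pos [0.6062 0.019  0.3506] yaw 97.43 w 0.0177 F [-0.  -0.7 -1. ] j [-0.53  0.28  0.55  1.33 -0.14  1.57  1.7 ]
.623,.05,.35,98 xyz [28.5 20.6  0.4] rot [-0.06  0.25 -0.57]
.623,.05,.23,98 xyz [ 29.1  20.8 120.4] rot [-0.06  0.25 -0.57]
```

Call:
apply_moves(increments=[{"grip":255,"xyz":[20,15,10],"rotation":[0,0,-0.5]},{"grip":255,"xyz":[29,21,50],"rotation":[0,0,-0.5]},{"grip":255,"xyz":[29,21,90],"rotation":[0,0,-0.5]},{"grip":255,"xyz":[29,21,120],"rotation":[0,0,-0.5]},{"grip":255,"xyz":[29,21,120],"rotation":[0,0,-0.5]}])

```text
time: 6.85
ee_pos: [0.6215, 0.049, 0.2272]
eef_rot: [0.657, 0.754, -0.004, -0.0]
ft_force: [0.0, -0.5, -0.2]
width: 0.0179
```

```bash
python3 - <<'E'
from h import *
import pickle
for n in ['wrist','scene','top']:
    c=cam(n);pickle.dump(c,open(n+'4.pkl','wb'))
    i=c['img'];i={'wrist':i,'scene':cv2.resize(i[150:290,260:400],None,fx=4,fy=4),'top':cv2.resize(i[140:260,170:310],None,fx=4,fy=4)}[n]
    cv2.imwrite(f'pics/{n}4.png',cv2.convertScaleAbs(i,alpha=1.6,beta=15))
E
python3 go.py .623,.05,.23,98
```

```text
t 7.0 pos [0.6238 0.0495 0.2317] yaw 97.88 w 0.0174 F [-0.5  0.1 -0.7] j [-0.55  0.35  0.51  1.48 -0.17  1.35  1.68]
.623,.05,.23,98 xyz [ 0.6 -0.7  1.7] rot [ 0.02  0.26 -0.12]
```

View pics/wrist4.png

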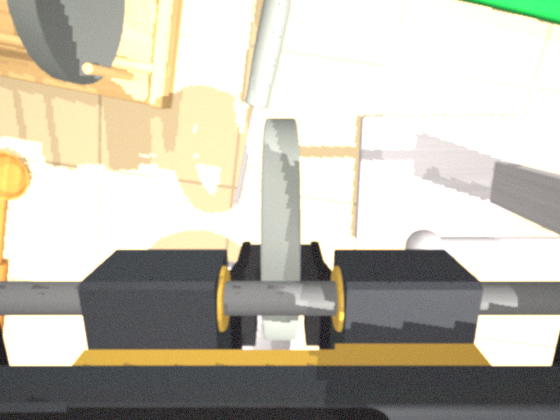

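View pics/scene4.png

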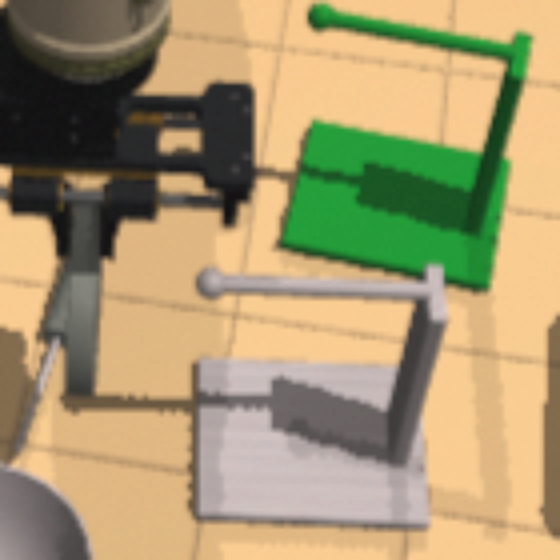

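View pics/top4.png

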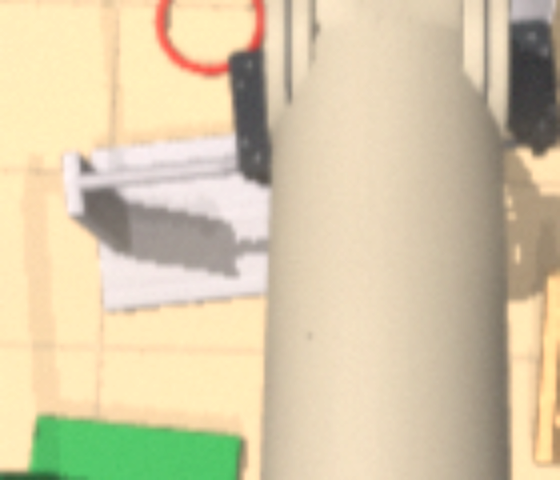

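```bash
cat > fit.py <<'E'
from h import *
import pickle,sys
from scipy.optimize import least_squares
O=np.array([.602,.206,0]);S=np.array([[np.cos(np.radians(8)),np.sin(np.radians(8)),0],[-np.sin(np.radians(8)),np.cos(np.radians(8)),0],[0,0,1]])
def fit(names,suf,yc,zt,zc):
    for n in names:
        c=pickle.load(open(n+suf+'.pkl','rb'));P=cloud(c);L=(P-O)@S.T
        m=(abs(L[...,1]-yc)<.028)&(abs(L[...,0])<.08)&(L[...,2]>zc-.075)&(L[...,2]<zt)
        sat=cv2.cvtColor(c['img'],cv2.COLOR_BGR2HSV)[...,1];Q=L[m]
        f=lambda p:np.hypot(Q[:,0]-p[0],Q[:,2]-p[1])-.065
        s=least_squares(f,[0,zc],loss='cauchy',f_scale=.0015);g=abs(f(s.x))<.004;G=Q[g]
        k=np.linalg.lstsq(np.c_[G[:,0],G[:,2]-zc,np.ones(len(G))],G[:,1],rcond=None)[0]
        print(n,len(Q),g.mean().round(2),'centre x,z',s.x.round(4),'y mean/min/max',G[:,1].mean().round(4),np.percentile(G[:,1],[2,98]).round(4),'dy/dx,dy/dz',k.round(3),'z',G[:,2].min().round(3),G[:,2].max().round(3))
E
python3 -c "
from fit import *
fit(['wrist','scene'],'4',-.158,.212,.17)"
```

```text
wrist 1739 1.0 centre x,z [-0.0028  0.1662] y mean/min/max -0.1581 [-0.1666 -0.1496] dy/dx,dy/dz [-0.     0.002 -0.158] z 0.167 0.212
scene 154 0.85 centre x,z [-0.0015  0.1703] y mean/min/max -0.1578 [-0.1653 -0.1503] dy/dx,dy/dz [ 0.023 -0.009 -0.159] z 0.142 0.212
```

Ring is square to the arm and centred (x ≈ -2 mm, centre z ≈ 0.168, around the arm at 0.190). Thread it on.

Call:
apply_moves(increments=[{"grip":255,"xyz":[30,0,1],"rotation":[0,0,0]},{"grip":255,"xyz":[65,0,1],"rotation":[0,0,0]},{"grip":255,"xyz":[100,0,1],"rotation":[0,0,0]},{"grip":255,"xyz":[135,0,1],"rotation":[0,0,0]},{"grip":255,"xyz":[165,0,1],"rotation":[0,0,0]}])

```text
time: 7.62
ee_pos: [0.6015, 0.2144, 0.2317]
eef_rot: [0.657, 0.754, -0.0, 0.002]
ft_force: [1.1, 0.3, -1.3]
width: 0.018
```

```bash
python3 - <<'E'
from h import *
import pickle
for n in ['wrist','scene']:
    c=cam(n);pickle.dump(c,open(n+'5.pkl','wb'))
    i=c['img'];i={'wrist':i,'scene':cv2.resize(i[150:290,260:400],None,fx=4,fy=4)}[n]
    cv2.imwrite(f'pics/{n}5.png',cv2.convertScaleAbs(i,alpha=1.6,beta=15))
E
python3 go.py .6,.22,.215,98;python3 -c "
from fit import *
fit(['wrist','scene'],'5',.01,.212,.17)"
```

```text
t 7.725 pos [0.6006 0.2177 0.2311] yaw 98.19 w 0.0175 F [-0.1  0.9 -1.2] j [-0.75  0.38  0.44  1.44 -0.16  1.36  1.41]
.6,.22,.215,98 xyz [ 2.4 -0.3 16.1] rot [0.11 0.11 0.19]
wrist 2345 0.55 centre x,z [0.0007 0.1697] y mean/min/max 0.0085 [-0.     0.017] dy/dx,dy/dz [-0.001  0.002  0.008] z 0.171 0.212
scene 341 0.49 centre x,z [-0.0008  0.1877] y mean/min/max 0.0111 [0.0047 0.0218] dy/dx,dy/dz [0.007 0.054 0.012] z 0.12 0.211
```

View pics/scene5.png

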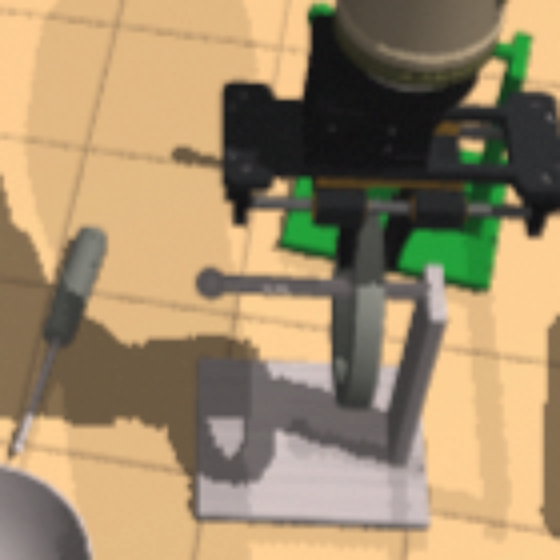

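View pics/wrist5.png

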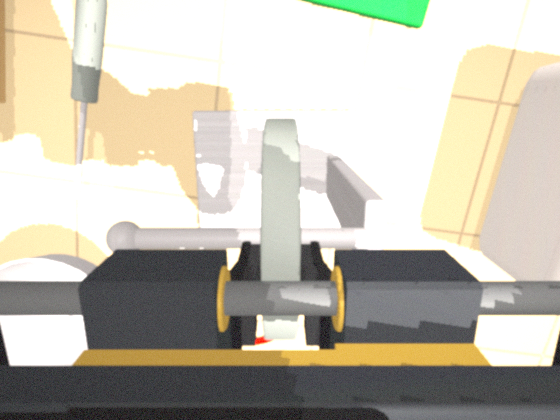

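The arm passes through the ring (scene crop 360,290), ring at y ≈ 9 mm. Lower 16 mm, then approach the plate slowly.

Call:
apply_moves(increments=[{"grip":255,"xyz":[6,0,5],"rotation":[0,0,0]},{"grip":255,"xyz":[14,0,11],"rotation":[0,0,0]},{"grip":255,"xyz":[22,0,16],"rotation":[0,0,0]},{"grip":255,"xyz":[28,0,16],"rotation":[0,0,0]},{"grip":255,"xyz":[31,0,16],"rotation":[0,0,0]}])

```text
time: 8.35
ee_pos: [0.5961, 0.2488, 0.2151]
eef_rot: [0.655, 0.756, 0.0, 0.001]
ft_force: [-0.4, -0.4, -0.8]
width: 0.0179
```

```bash
python3 - <<'E'
from h import *
import pickle
for n in ['wrist']:
    c=cam(n);pickle.dump(c,open(n+'6.pkl','wb'))
    cv2.imwrite(f'pics/{n}6.png',cv2.convertScaleAbs(c['img'],alpha=1.6,beta=15))
E
python3 go.py .5957,.2506,.213,98;python3 -c "
from fit import *
fit(['wrist'],'6',.04,.212,.155)"
```

```text
t 8.4 pos [0.5962 0.249  0.2152] yaw 98.21 w 0.0176 F [-0.2 -0.2 -1.4] j [-0.79  0.4   0.43  1.45 -0.17  1.33  1.36]
.5957,.2506,.213,98 xyz [ 1.6 -0.2  2.2] rot [0.12 0.1  0.21]
wrist 6006 0.64 centre x,z [0.0005 0.154 ] y mean/min/max 0.0431 [0.0344 0.0517] dy/dx,dy/dz [ 0.017 -0.064  0.046] z 0.09 0.212
```

View pics/wrist6.png

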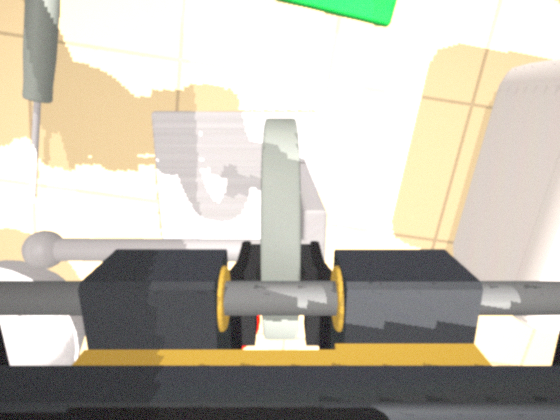

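Call:
apply_moves(increments=[{"grip":255,"xyz":[1.5,0,1],"rotation":[0,0,0]},{"grip":255,"xyz":[3,0,2],"rotation":[0,0,0]},{"grip":255,"xyz":[4,0,3],"rotation":[0,0,0]},{"grip":255,"xyz":[4,0,3],"rotation":[0,0,0]}])

```text
time: 8.9
ee_pos: [0.5957, 0.2524, 0.2121]
eef_rot: [0.655, 0.756, -0.0, 0.002]
ft_force: [0.4, -2.0, -1.3]
width: 0.0177
```

```bash
python3 go.py .5957,.2506,.213,98
```

```text
t 8.9 pos [0.5957 0.2524 0.2121] yaw 98.18 w 0.0177 F [ 0.4 -2.  -1.3] j [-0.79  0.4   0.43  1.45 -0.17  1.33  1.36]
.5957,.2506,.213,98 xyz [-1.8 -0.3 -0.9] rot [0.12 0.14 0.18]
```

Call:
apply_moves(increments=[{"grip":255,"xyz":[1,0,0],"rotation":[0,0,0]},{"grip":255,"xyz":[2,0,1],"rotation":[0,0,0]},{"grip":255,"xyz":[2,0,1],"rotation":[0,0,0]}])

```text
time: 9.28
ee_pos: [0.5957, 0.2537, 0.2112]
eef_rot: [0.655, 0.756, -0.0, 0.002]
ft_force: [1.6, -4.2, 1.1]
width: 0.0177
```

```bash
python3 go.py .5957,.2506,.213,98
python3 - <<'E'
from h import *
import pickle
for n in ['wrist','scene']:
    c=cam(n);pickle.dump(c,open(n+'7.pkl','wb'))
    i=c['img'];i={'wrist':i,'scene':cv2.resize(i[150:290,260:400],None,fx=4,fy=4)}[n]
    cv2.imwrite(f'pics/{n}7.png',cv2.convertScaleAbs(i,alpha=1.3,beta=5))
E
python3 -c "
from fit import *
fit(['wrist'],'7',.042,.212,.152)"
```

```text
t 9.275 pos [0.5957 0.2537 0.2112] yaw 98.15 w 0.0177 F [ 1.6 -4.2  1.1] j [-0.79  0.41  0.43  1.45 -0.17  1.32  1.36]
.5957,.2506,.213,98 xyz [-3.1 -0.5 -1.8] rot [0.13 0.19 0.15]
wrist 6752 0.76 centre x,z [0.0007 0.1502] y mean/min/max 0.0478 [0.0392 0.0566] dy/dx,dy/dz [ 0.007 -0.009  0.048] z 0.085 0.212
```

View pics/scene7.png

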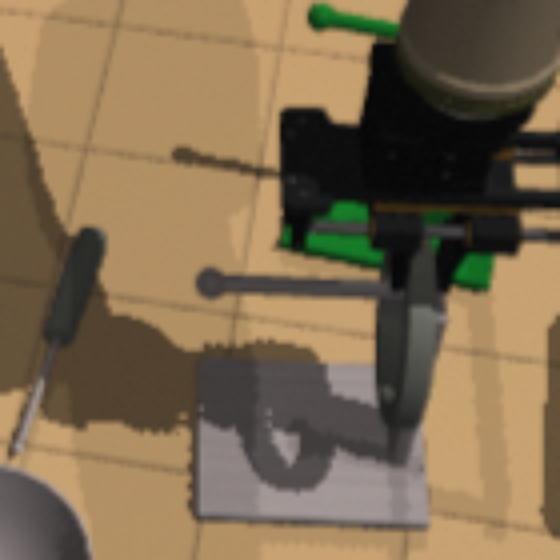

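View pics/wrist7.png

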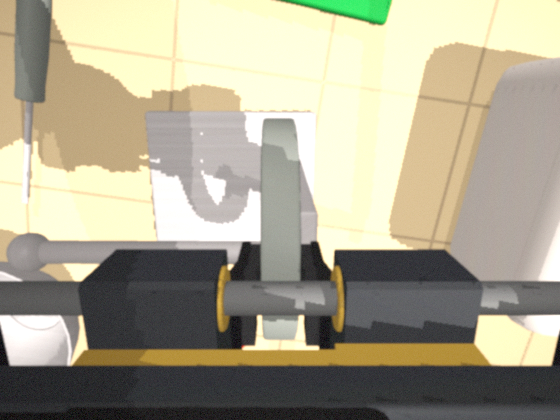

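Contact with the plate felt (-4 N) and the measured y is home. Lower 2 mm, then open.

Call:
apply_moves(increments=[{"grip":255,"xyz":[-0.5,0,1.5],"rotation":[0,0,0]},{"grip":255,"xyz":[-0.5,0,2.5],"rotation":[0,0,0]},{"grip":255,"xyz":[-0.5,0,2.5],"rotation":[0,0,0]}])

```text
time: 9.75
ee_pos: [0.5957, 0.2534, 0.2085]
eef_rot: [0.655, 0.756, -0.0, 0.002]
ft_force: [1.1, -4.1, -0.6]
width: 0.0175
```

```bash
python3 go.py .5957,.2506,.213,98
```

```text
t 9.75 pos [0.5957 0.2534 0.2085] yaw 98.16 w 0.0175 F [ 1.1 -4.1 -0.6] j [-0.79  0.41  0.43  1.45 -0.17  1.32  1.36]
.5957,.2506,.213,98 xyz [-2.8 -0.4 -4.5] rot [0.12 0.18 0.16]
```

Call:
apply_moves(increments=[{"grip":110,"xyz":[0,0,0],"rotation":[0,0,0]},{"grip":110,"xyz":[0,0,0],"rotation":[0,0,0]},{"grip":110,"xyz":[0,0,0],"rotation":[0,0,0]},{"grip":110,"xyz":[0,0,0],"rotation":[0,0,0]},{"grip":110,"xyz":[0,0,0],"rotation":[0,0,0]}])

```text
time: 10.38
ee_pos: [0.5957, 0.2535, 0.2085]
eef_rot: [0.655, 0.756, -0.0, 0.002]
ft_force: [-1.0, 0.1, -0.4]
width: 0.0484
```

```bash
python3 go.py .5957,.2506,.3,98
python3 - <<'E'
from h import *
import pickle
for n in ['wrist']:
    c=cam(n);pickle.dump(c,open(n+'8.pkl','wb'))
    cv2.imwrite(f'pics/{n}8.png',cv2.convertScaleAbs(c['img'],alpha=1.3,beta=5))
E
python3 -c "
from fit import *
fit(['wrist'],'8',.042,.212,.147)"
```

```text
t 10.375 pos [0.5957 0.2535 0.2085] yaw 98.16 w 0.0484 F [-1.   0.1 -0.4] j [-0.79  0.41  0.43  1.45 -0.17  1.32  1.36]
.5957,.2506,.3,98 xyz [ -3.2  -0.2 -91.5] rot [0.12 0.17 0.16]
wrist 9449 0.73 centre x,z [0.0009 0.1466] y mean/min/max 0.0472 [0.0237 0.0565] dy/dx,dy/dz [ 0.006 -0.036  0.049] z 0.082 0.212
```

View pics/wrist8.png

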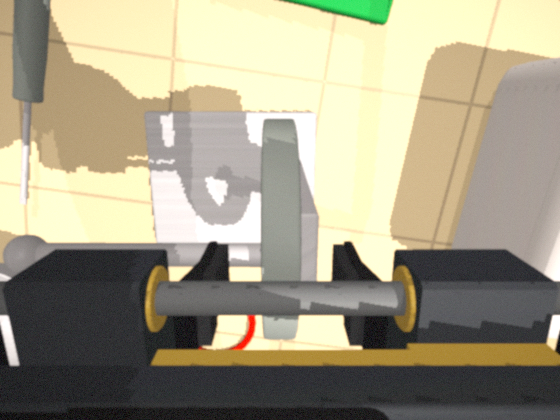

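Released; the ring hangs on the arm between the open fingers (280,220). Retreat straight up.

Call:
apply_moves(increments=[{"grip":110,"xyz":[0,0,-15],"rotation":[0,0,0]},{"grip":110,"xyz":[0,0,-50],"rotation":[0,0,0]},{"grip":110,"xyz":[0,0,-100],"rotation":[0,0,0]},{"grip":110,"xyz":[0,-30,-140],"rotation":[0,0,0]},{"grip":110,"xyz":[0,-80,-150],"rotation":[0,0,0]}])

```text
time: 11.05
ee_pos: [0.5168, 0.2422, 0.3618]
eef_rot: [0.656, 0.755, 0.002, 0.003]
ft_force: [-0.4, -0.0, -0.1]
width: 0.0492
```

Call:
apply_moves(increments=[{"grip":110,"xyz":[-20,-40,0],"rotation":[0,0,0]},{"grip":110,"xyz":[-50,-80,0],"rotation":[0,0,0]},{"grip":110,"xyz":[-50,-80,0],"rotation":[0,0,0]},{"grip":110,"xyz":[-50,-80,0],"rotation":[0,0,0]}])

```text
time: 11.55
ee_pos: [0.4448, 0.1817, 0.3625]
eef_rot: [0.656, 0.755, 0.003, 0.003]
ft_force: [0.9, 0.1, 0.3]
width: 0.0495
```

```bash
python3 go.py .5957,.2506,.3,98
python3 - <<'E'
from h import *
import pickle
for n in ['wrist','scene','top']:
    c=cam(n);pickle.dump(c,open(n+'9.pkl','wb'))
    cv2.imwrite(f'pics/{n}9.png',cv2.convertScaleAbs(c['img'],alpha=1.3,beta=5))
    if n=='scene': cv2.imwrite('pics/s9c.png',cv2.convertScaleAbs(cv2.resize(c['img'][190:290,290:390],None,fx=6,fy=6),alpha=1.6,beta=10))
E
python3 -c "
from fit import *
fit(['wrist','scene','top'],'9',.042,.225,.147)"
```

```text
t 11.55 pos [0.4448 0.1817 0.3625] yaw 98.07 w 0.0495 F [0.9 0.1 0.3] j [-0.92 -0.06  0.41  1.62  0.03  1.57  1.21]
.5957,.2506,.3,98 xyz [ 47.1 158.6  63.8] rot [0.47 0.03 0.07]
wrist 1850 0.54 centre x,z [0.0012 0.1469] y mean/min/max 0.0468 [0.0383 0.0563] dy/dx,dy/dz [-0.012  0.056  0.044] z 0.088 0.213
scene 740 0.49 centre x,z [0.0012 0.1479] y mean/min/max 0.047 [0.0379 0.0559] dy/dx,dy/dz [0.033 0.067 0.043] z 0.088 0.216
top 562 0.46 centre x,z [0.0003 0.1457] y mean/min/max 0.044 [0.0353 0.0541] dy/dx,dy/dz [0.036 0.103 0.039] z 0.085 0.214
```

View pics/scene9.png

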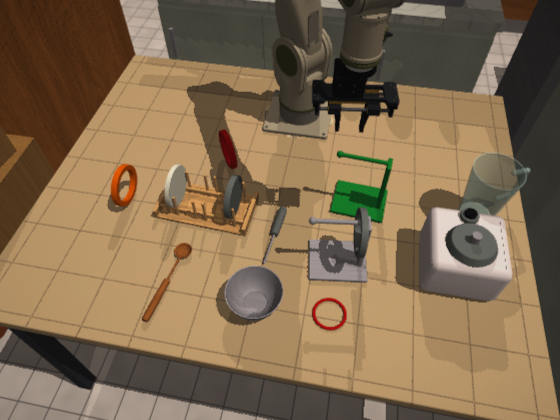

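View pics/s9c.png

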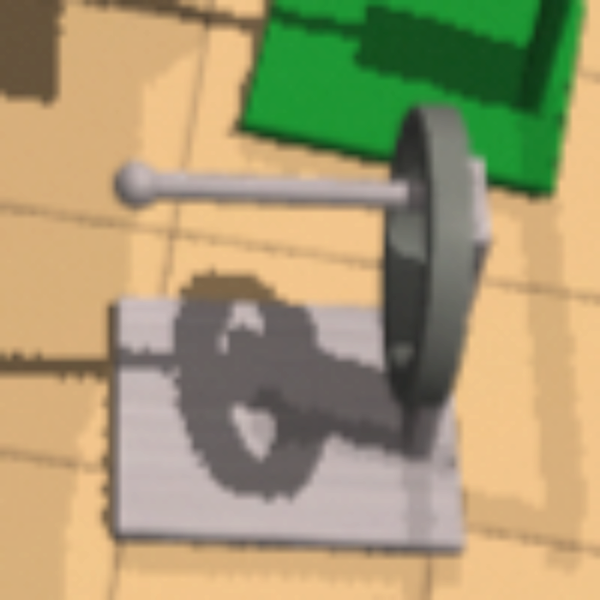

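View pics/wrist9.png

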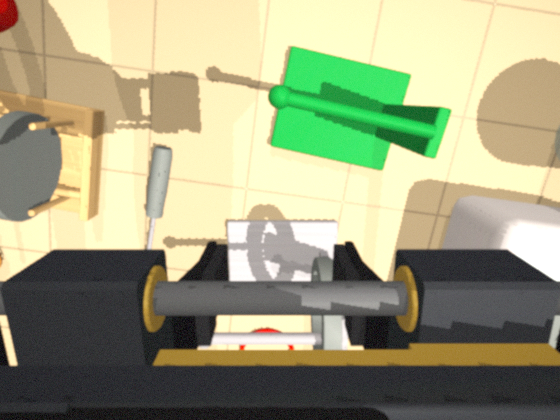

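Run:
```python
from fit import *
for n in ['scene','wrist','top']:
    c=cam(n);L=(cloud(c)-O)@S.T
    rr=np.hypot(L[...,0]-.001,L[...,2]-.147)
    m=(abs(rr-.065)<.003)&(abs(L[...,1]-.045)<.02)&((abs(L[...,0])>.03)|(L[...,2]>.2));Q=L[m]
    for lo,hi in [(.205,.215),(.19,.2),(.17,.185),(.14,.16),(.1,.13)]:
        for sg in (1,-1):
            g=(Q[:,2]>lo)&(Q[:,2]<hi)&(Q[:,0]*sg>0)
            if g.sum()>8:print(n,lo,sg,g.sum(),np.percentile(Q[g,1],[5,50,95]).round(4))
s=r.read_state();print(s['time'],np.abs(s['joint_vel']).max())
# bystander change in scene
a=cv2.imread('pics/scene0.png').astype(int);b=cam('scene')['img'].astype(int)
```

```text
scene 0.205 1 74 [0.0405 0.0484 0.0551]
scene 0.205 -1 55 [0.0396 0.0472 0.0564]
scene 0.19 1 34 [0.0388 0.0484 0.0554]
scene 0.17 1 42 [0.0393 0.0474 0.0551]
scene 0.14 1 32 [0.0386 0.0466 0.054 ]
wrist 0.205 -1 508 [0.0404 0.0482 0.0562]
wrist 0.17 -1 50 [0.0394 0.0445 0.0501]
wrist 0.14 -1 126 [0.0386 0.0457 0.0529]
wrist 0.1 -1 19 [0.0374 0.0428 0.052 ]
top 0.205 1 57 [0.0377 0.0453 0.0536]
top 0.205 -1 58 [0.0388 0.0464 0.0535]
top 0.19 1 19 [0.0378 0.0455 0.0521]
top 0.19 -1 13 [0.0373 0.0406 0.0433]
11.85 0.002871864499244698
```

The ring is home: centre about (1, 46, 147) mm, tilt about 0.03 rad. The arm is clear and everything else looks unmoved, so I'm handing in.

```bash
python3 -c "
from h import *
print(r.close_job())"
```

```text
the job is handed in; nothing more can be done
None
```

The locking ring is hanging on the steel stand's arm, home against the upright plate, and I handed the job in at about 12 s of the 48 s allowed.

**What I did:** I took the grey open hoop from the rack's middle slot, pinching it across its width at the top. I lifted it over the lid, turned it about 11° to match the arm and threaded it past the ball. I then pushed until about 4 N of contact was felt at the plate, lowered it, let go, and backed the gripper well clear.

**Last checks:** In the stand's frame the ring centre was at x ≈ 1 mm, y ≈ 44–47 mm and z ≈ 146–148 mm. All of these are inside the limits.
- **Squareness:** A first plane fit read up to 0.10 rad of tilt, because stand points were mixed in. A cleaner fit on the rim alone gave about 0.03 rad.
- **Camera disagreement:** The cameras differed by about 3 mm on y, roughly the calibration error.
- **Bystanders:** By eye in the final scene view, the lid and saucer stand in the rack as before and the bowl, gasket, spoon and screwdriver are where they were. I did not measure these.

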